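# Weigh the covered pail on the sprung hook

## Task

Weigh the covered steel pail that has a hanger: hang it by the cross-bar of its hanger on the scale's sprung hook, the hook passing through the hanger under the bar, letting the hook take its weight gently, so that the hook is neither dropped on, pushed hard, nor left to jump up or down when you let go. When the pail hangs free and has stopped bobbing, press the key on the indicator box fully down to store the reading, release it, and leave the pail hanging still. Keep the pail upright, do not press the key earlier, and leave everything else on the table where it is.

Things in the scene. Friction and masses are not known exactly. Their poses are not given: they have to be found in the camera images.
- pail_centre (a point): Covered steel pail: lidded body 98 mm across, 68 mm high; on it a rigid hanger of 8 mm wire in the pail's y-z plane (two uprights, a cross-bar on top) and a grip above. This point is on its axis, 98 mm above its underside, half of its 196 mm height. z is up. Filled to an unknown amount: weighs less than 9 N, centre of mass low on the axis.
- pail_grip (a point): Centre of the pail's grip, a flat black block 10 mm thick along the pail's y, 28 mm along its x, 32 mm high, 82 mm above pail_centre. It sits on a 10 mm round stem of 39 mm bare length above the cross-bar. Take it across its 10 mm thickness. Its axes are the pail's.
- pail_eye (a point): Wire axis at the peak of the pail's cross-bar, 55 mm below pail_grip, 125 mm above the underside. The bar (8 mm wire) falls 4 mm from the peak to its ends 28 mm to each side along the pail's y. The open window under it is 50 mm high, about 48 mm wide at its top. The hook passes through along the pail's x, either way round.
- pail: The same pail; origin at the centre of its underside.
- scale: Fixed stand of the hanging scale: base plate 260 x 120 x 12 mm, upright column 40 x 60 mm in plan and 330 mm high at the origin (origin on the table surface, centre of the column). The hook sticks out from the column's face along the stand's own -x, level; the base plate lies under it.
- hook_seat (a point): Bottom of the bend of the scale's steel hook, on the axis of its 8 mm wire, 140 mm from the column's centre along the stand's -x, 245 mm above the table when unloaded; moves with the hook. The cross-bar is brought in over the tip along the stand's x (the hook inside the hanger's window), then lowered into the bend. Seated, pail_eye is 8 to 10 mm above hook_seat.
- hook_tip (a point): Free end of the hook (wire axis), 28 mm beyond hook_seat along the stand's -x and 24 mm higher. The bend is nearly flat for 7 mm to each side of the seat, then rises at 45 degrees to the tip, and on the other side to the level arm, which runs 22 mm above the seat from 28 mm short of it back to the column.
- hook (a joint): How far the hook has dipped straight down, m: 0 unloaded, 0.1 at the stop. Spring of 90 N/m, lightly damped: 11 mm per newton. A pail let go before the hook carries it all, or while pushed below where it would hang, makes the hook jump; bobbing dies out in 2 to 3 s.
- indicator: Fixed grey indicator box, 110 (x) x 100 (y) x 40 mm, with a dark display on top and one round key; origin at the centre of its underside.
- key_top (a point): Centre of the top of the round white key (26 mm across) on the indicator box, pressed straight down.
- key (a joint): Travel of the key, m: 0 up, 0.006 fully down; it springs back, fully down takes 5 N.
- glove_box: Blue cardboard glove box, 100 x 220 x 70 mm, loose; to be left alone. Origin under its centre.
- canister: White canister, 84 mm across, 190 mm high, loose; to be left alone. Origin under its centre.
- jar: Amber jar, 56 mm across, 80 mm high, loose; to be left alone. Origin under its centre.
- tub: Lidded steel tub without a hanger, 98 mm across, 68 mm high, loose; to be left alone. Origin under its centre.
- probe: Hand probe with a handle, 160 mm long, lying; to be left alone. Origin under it.
- slide_box: Small cardboard box, 70 x 100 x 40 mm, loose; to be left alone. Origin under its centre.

How it is judged:
On the way, in this order (a step that is already met when the one before it is completed fails the run):
1. the pail hangs on the hook, let go of and settled (distance between pail_eye and hook_seat below 0.015 m and angle between pail_centre's own z axis and vertical below 0.2 rad and value of joint hook above 0.012 m and velocity of joint hook between -0.02 and 0.02 m/s and linear speed of pail below 0.03 m/s and contact force between the fingers and pail below 0.1 N), for 0.4 s.
2. the key is pressed fully down while the pail hangs settled (all of step 1 and value of joint key above 0.0048 m), for 0.05 s.
At the end, for the whole second after the job is handed in: The pail hangs by its cross-bar in the hook's bend (pail_eye within 15 mm of hook_seat), upright within 0.2 rad, the hook dipped more than 12 mm, pail slower than 0.03 m/s and hook slower than 0.02 m/s; the key is up again (under 1.5 mm) (all of step 1 and value of joint key below 0.0015 m and contact force between pail and hook above 1 N); the robot touches nothing.
It fails at once if the hook jumps up or down faster than 0.09 m/s once the fingers are off the pail (let go before the hook carried it all, dropped, or pushed down and let go), or faster than 0.25 m/s at any time ((contact force between the fingers and pail below 0.1 N and (velocity of joint hook above 0.09 m/s or velocity of joint hook below -0.09 m/s)) or velocity of joint hook above 0.25 m/s or velocity of joint hook below -0.25 m/s).
It fails at once if the hook is pressed with more than 14 N, by the pail or by the robot (contact force between anything else and hook above 14 N).
It fails at once if the pail is tipped more than 0.5 rad (angle between pail_centre's own z axis and vertical above 0.5 rad).
It fails at once if the key is pressed before the pail hangs settled and free on the hook (value of joint key above 0.003 m and not (distance between pail_eye and hook_seat below 0.015 m and angle between pail_centre's own z axis and vertical below 0.2 rad and value of joint hook above 0.012 m and velocity of joint hook between -0.02 and 0.02 m/s and linear speed of pail below 0.03 m/s and contact force between the fingers and pail below 0.1 N)).
It fails at once if one of the other things on the table is moved by more than 20 mm (distance of any of glove_box, canister, jar, tub, probe, slide_box from where it was at the start of the episode above 0.02 m).
It also fails if it takes over 72 s, if anything falls off the work surface, if the arm or the gripper's body presses on something with over 40 N, if the wrist force passes 120 N, or if a joint passes its speed limit or range.

## Robot

A 6-joint arm with a two-finger parallel gripper is mounted at the origin on the work surface. World frame = base frame: x ahead of the robot, y to its left, z up, the work surface at z = 0. Lengths are in m, angles in rad, forces in N, time in s.
With the tool pointing down it reaches from about 0.2 to 0.875 m from the base axis. Payload 3.4 kg.
Tool frame: the origin (TCP) lies between the finger pads; the fingertips stand 25 mm ahead of it and the grasp point (between the pads) lies 6 mm ahead of it (r.nose_length is the z of the fingertips in the tool frame, in m); z points along the fingers, x is the direction in which the jaws open and shut, and the axes are right-handed (so a half turn about z gives the same grasp; the last joint's range is limited). The gripper opens to 94 mm and grips with 3 to 60 N. Pads are 16 mm wide; open, the fingers measure 119 mm over their backs; the gripper's body (75 mm by 177 mm) begins 78 mm behind the grasp point.
Start: joints at [1.082, 0.276, 1.505, -0, 1.361, -0.121], TCP at [0.207, 0.537, 0.23] pointing down, gripper open.
Joint ranges: [-2.89, 2.89], [-0.75, 2.08], [0.22, 2.7], [-1.18, 4.32], [0.11, 2.71], [-2.7, 2.7]. Speed limits (rad/s): [2.57, 2.57, 3.14, 3.14, 3.14, 3.14].

## Interface

Orientations are given as a unit quaternion [w, x, y, z].
In Python, from plant import r, gripper_to, inverse_kinematics, vision, models, telemetry gives the robot as it stands. Calls block until the motion is done:
- r.move_to(position, orientation): joint-space move of the TCP to a pose.
- r.move_l(position, rot=None, vel=0.15, guard=None): straight line of the TCP; rot=None keeps the orientation; vel is the mean speed in m/s. With guard (N) it stops when the force on the tool has changed by that much, and returns True; else False.
- r.movej(angles): joint-space move.
- gripper_to(opening, f_grip=None): finger opening in m; f_grip is the grip in N (None keeps the last); returns when the fingers have stopped.
- r.hold(seconds).
- inverse_kinematics(position, orientation): joint angles nearest the present ones, or None.
- vision.snapshot(name): name is "scene" or "side" or "wrist"; returns the picture (420x560x3 uint8, red, green, blue); there is no depth.
- vision.get_calibration(name): a dict with "fx", "fy", "cx", "cy" (pixels), "position" and "orientation" of the camera in the world. Camera axes: x right, y down, z forward; pixel columns grow to the right and rows downward; lengths in m; the calibration is good to about 2 mm. A picture is of the moment at which its call begins: read the wrist's pose just before it. get_calibration takes no time and is no camera call; for the wrist camera it gives the pose at the moment of the call.
A pose or a line that the arm cannot do raises r.PlanningError and nothing moves.
- r.sign_off(): hands the job in, once; it reports no verdict.
Trained networks look in the newest picture that a camera, given by its name, has taken for a name from the list of things; names that differ only in an ending like _2 or _b are one class to them, and where a whole thing is asked for, a point or a joint stands for the part that bears it (a point fixed in the world has none). Each returns a list of dicts, best first, with "score" (0 to 1); they miss things now and then, are a little off and sometimes report something else, mostly with a low value. They report only what shows in the picture. A call takes as long as a camera call.
- models.boxes_of(thing, camera): "at" ([x, y, z] in m, in world coordinates, good to about 4 mm: the middle of the surface that is visible of it).
- models.regions_of(thing, camera): "pixels" (420x560 bool, what is visible of it).
- models.mark_of(thing, camera): "at" ([x, y, z] in m, in world coordinates, good to about 4 mm: a listed point, or the origin of a listed thing).
Readings, each from a call of its own:
- telemetry.current_t(): time.
- telemetry.current_joints(): joint angles.
- telemetry.current_dq(): joint speeds.
- telemetry.current_joint_efforts(): joint torques, N m.
- telemetry.current_ee_pos(): TCP position.
- telemetry.current_tool_rot(): TCP orientation.
- telemetry.current_wrist_force(): force on the tool from outside, world axes, zero at the start.
- telemetry.current_torque(): the same for the moment, N m.
- telemetry.current_opening(): finger opening in m.
Only numpy, scipy, OpenCV 4.12 (cv2) and the standard library are available. Lean on these libraries where they do the work, as an engineer would, in place of code of your own. Each camera call takes 0.05 s, during which the arm holds its last target.

## Working session

There is one attempt and no reset: what is moved stays moved. The work goes in short steps, each a Python script; the robot and the scene stay as the last script left them, time stands still between calls to the robot, and variables do not carry over. Pictures are saved under pics/ and viewed, and the job is handed in when it is done.

```bash
mkdir -p pics; ls
python3 - <<'E'
from plant import r, vision, models, telemetry
import cv2
for n in ["scene","side","wrist"]:
    im=vision.snapshot(n); cv2.imwrite(f"pics/{n}0.png",im[:,:,::-1])
    c=vision.get_calibration(n); print(n,c)
    for t in ["pail_grip","pail_eye","pail_centre","pail","hook_seat","hook_tip","scale","key_top","indicator","glove_box","canister","jar","tub","probe","slide_box"]:
        m=models.mark_of(t,n)
        print(t,[(d['score'].__round__(2),[round(float(x),3) for x in d['at']]) for d in m[:2]], [k for k in m[0] if k not in('score','at')] if m else '')
print(telemetry.current_t(), r.nose_length, telemetry.current_tool_rot())
E
```

```text
pics
scene {'fx': 434.9097260478127, 'fy': 434.9097260478127, 'cx': 277.38109549765034, 'cy': 209.58172795538033, 'position': array([ 1.02413959, -0.54569153,  0.96657539]), 'orientation': array([-0.30832857,  0.88548101,  0.32985603, -0.10978102])}
pail_grip [(0.7, [0.469, -0.313, 0.181]), (0.4, [0.487, -0.086, 0.001])] []
pail_eye [(0.58, [0.473, -0.315, 0.127]), (0.2, [0.655, -0.28, -0.003])] []
pail_centre [(0.97, [0.47, -0.311, 0.097])] []
pail [(0.8, [0.471, -0.316, -0.002]), (0.24, [0.509, 0.115, 0.266])] []
hook_seat [(0.63, [0.515, 0.147, 0.248])] []
hook_tip [(0.74, [0.508, 0.113, 0.267])] []
scale [(0.94, [0.517, 0.286, -0.001])] []
key_top [(0.51, [0.466, -0.081, 0.061])] []
indicator [(0.97, [0.493, -0.084, -0.003]), (0.17, [0.51, 0.146, 0.245])] []
glove_box [(0.68, [0.764, -0.202, 0.004]), (0.4, [0.47, -0.315, 0.097])] []
canister [(0.91, [0.792, 0.041, -0.004])] []
jar [(0.96, [0.676, -0.061, 0.002])] []
tub [(0.81, [0.661, -0.444, -0.0]), (0.28, [0.493, -0.079, -0.004])] []
probe [(0.55, [0.652, -0.282, -0.009])] []
slide_box [(0.76, [0.724, 0.343, 0.003]), (0.59, [0
[... 911 characters left out ...]
)] []
jar [(0.59, [0.676, -0.061, -0.004])] []
tub [(0.86, [0.665, -0.442, -0.001]), (0.23, [0.65, -0.282, -0.002])] []
probe [(0.79, [0.65, -0.284, -0.003])] []
slide_box [(0.9, [0.724, 0.344, 0.002])] []
wrist {'fx': 306.0355306682086, 'fy': 306.0355306682086, 'cx': 277.3261585824693, 'cy': 213.26408138942747, 'position': array([0.13728376, 0.56337897, 0.38348849]), 'orientation': array([0.10596317, 0.81755448, 0.56134897, 0.07255221])}
pail_grip [] 
pail_eye [] 
pail_centre [] 
pail [] 
hook_seat [] 
hook_tip [] 
scale [] 
key_top [] 
indicator [] 
glove_box [] 
canister [] 
jar [] 
tub [] 
probe [] 
slide_box [] 
2.4 0.025 [-2.57643135e-05  8.24497503e-01  5.65865590e-01  4.36870898e-05]
```

View pics/scene0.png

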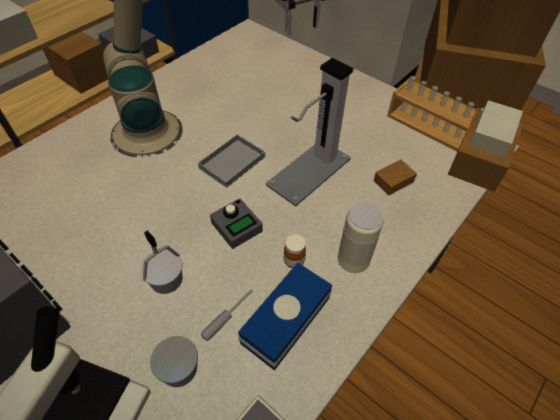

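View pics/side0.png

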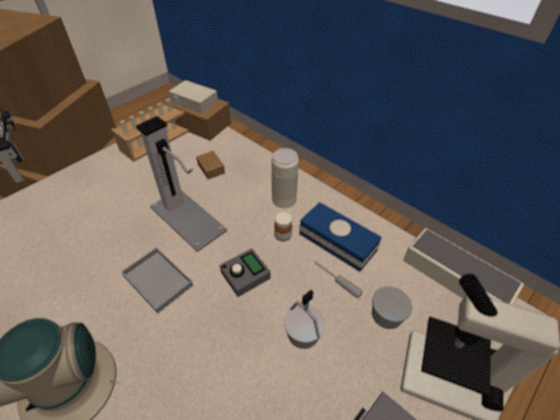

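```bash
cat > h.py <<'E'
from plant import r, gripper_to, inverse_kinematics, vision, models, telemetry
import numpy as np, cv2
from scipy.spatial.transform import Rotation as R
def q(yaw):  # tool down, tool x along world yaw
    m=np.array([[np.cos(yaw),np.sin(yaw),0],[np.sin(yaw),-np.cos(yaw),0],[0,0,-1]]).T
    m=np.column_stack([[np.cos(yaw),np.sin(yaw),0],[np.sin(yaw),-np.cos(yaw),0],[0,0,-1]])
    x=R.from_matrix(m).as_quat(); return np.array([x[3],x[0],x[1],x[2]])
def yaw_now():
    w=telemetry.current_tool_rot(); m=R.from_quat([w[1],w[2],w[3],w[0]]).as_matrix(); return np.arctan2(m[1,0],m[0,0])
def proj(c,p):
    o=c['orientation']; m=R.from_quat([o[1],o[2],o[3],o[0]]).as_matrix()
    v=(np.atleast_2d(p)-c['position'])@m
    return np.column_stack([c['fx']*v[:,0]/v[:,2]+c['cx'],c['fy']*v[:,1]/v[:,2]+c['cy']])
E
python3 - <<'E'
from h import *
print(np.degrees(yaw_now()))
for y in range(-180,181,30):
    for p in ([0.47,-0.314,0.45],[0.51,0.15,0.45]):
        s=inverse_kinematics(p,q(np.radians(y))); print(y,None if s is None else np.round(s,2))
E
```

```text
68.92484213535377
-180 [-0.71  0.23  1.05 -0.    1.87  2.43]
-180 None
-150 [-0.71  0.23  1.05 -0.    1.87  1.91]
-150 None
-120 [-0.71  0.23  1.05 -0.    1.87  1.38]
-120 [ 0.16  0.17  1.12 -0.    1.85  2.25]
-90 [-0.71  0.23  1.05 -0.    1.87  0.86]
-90 [ 0.16  0.17  1.12 -0.    1.85  1.73]
-60 [-0.71  0.23  1.05 -0.    1.87  0.34]
-60 [ 0.16  0.17  1.12 -0.    1.85  1.2 ]
-30 [-0.71  0.23  1.05 -0.    1.87 -0.19]
-30 [ 0.16  0.17  1.12 -0.    1.85  0.68]
0 [-0.71  0.23  1.05 -0.    1.87 -0.71]
0 [ 0.16  0.17  1.12 -0.    1.85  0.16]
30 [-0.71  0.23  1.05 -0.    1.87 -1.24]
30 [ 0.16  0.17  1.12 -0.    1.85 -0.37]
60 [-0.71  0.23  1.05 -0.    1.87 -1.76]
60 [ 0.16  0.17  1.12 -0.    1.85 -0.89]
90 [-0.71  0.23  1.05 -0.    1.87 -2.28]
90 [ 0.16  0.17  1.12 -0.    1.85 -1.42]
120 None
120 [ 0.16  0.17  1.12 -0.    1.85 -1.94]
150 None
150 [ 0.16  0.17  1.12 -0.    1.85 -2.46]
180 [-0.71  0.23  1.05 -0.    1.87  2.43]
180 None
```

Run:
```python
import cv2
a=cv2.imread('pics/scene0.png')[210:310,100:210];b=cv2.imread('pics/side0.png')[270:360,260:350]
a=cv2.resize(a,(400,400),interpolation=3);b=cv2.resize(b,(400,400),interpolation=3)
cv2.imwrite('pics/z0.png',cv2.hconcat([a,b]))
```

```text
(no output)
```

View pics/z0.png

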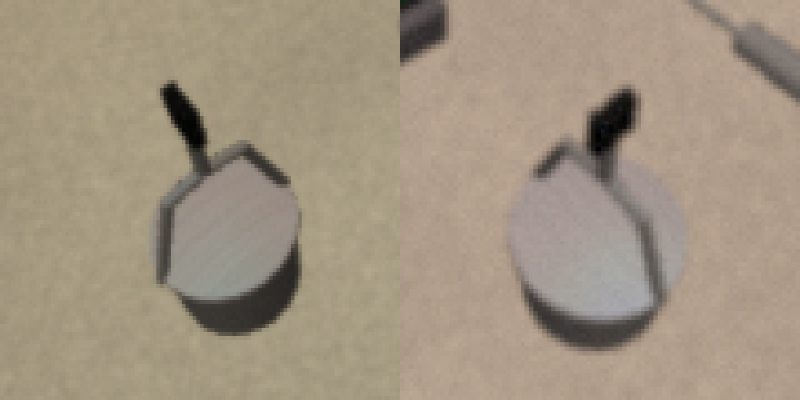

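Run:
```python
from h import *
from scipy.optimize import least_squares
cs=vision.get_calibration("scene");cd=vision.get_calibration("side")
A=np.array([[146.8,261.3],[167.4,247.5]]);B=np.array([[315.1,319.5],[297.1,302.6]])
def res(v,sw):
    d=28*np.array([np.cos(v[2]),np.sin(v[2])])/1000
    P=np.array([[v[0]+d[0],v[1]+d[1],.121],[v[0]-d[0],v[1]-d[1],.121]])
    return np.r_[(proj(cs,P)-A).ravel(),(proj(cd,P if sw else P[::-1])-B).ravel()]
for sw in (0,1):
  for y in (-2,-.5,1,2.5):
    s=least_squares(res,[.47,-.314,y],args=(sw,)); print(sw,s.x,np.degrees(s.x[2]),s.cost)
```

```text
0 [ 0.47145647 -0.31569028 -3.19360192] -182.97991166189323 469.34972496124266
0 [ 0.47128205 -0.31607071 -0.54560877] -31.26107959938519 610.6649797239609
0 [ 0.47145606 -0.31569031  3.08929855] 177.00376847352842 469.3497245715243
0 [ 0.47145605 -0.31569031  3.08929152] 177.0033657706901 469.3497247724255
1 [ 0.4712101  -0.31584581 -1.66196522] -95.22359272157033 3.457026088714462
1 [ 0.4712101  -0.31584581 -1.66196523] -95.22359355694546 3.45702608871443
1 [ 0.4712101  -0.31584581 -1.66196522] -95.2235925572834 3.4570260887145
1 [ 0.4712101  -0.31584581  4.62122009] 264.77640732556733 3.457026088714468
```

Run:
```python
from h import *
r.move_to([0.15,0.35,0.45],q(np.radians(69)))
r.move_to([0.47,-0.28,0.40],q(np.radians(-5)))
r.hold(0.3)
c=vision.get_calibration("wrist"); im=vision.snapshot("wrist"); print(c)
for t in ["pail_grip","pail_eye","pail_centre","pail"]:
    print(t,[(d['score'].__round__(2),np.round(d['at'],4)) for d in models.mark_of(t,"wrist")[:2]])
for y in (80,85,90):
    d=.028*np.array([np.cos(np.radians(y)),np.sin(np.radians(y))])
    P=[[.4712+d[0],-.3155+d[1],.121],[.4712-d[0],-.3155-d[1],.121],[.4712,-.3155,.196]]
    print(y,proj(c,P).round(1).tolist())
np.save('im.npy',im)
cv2.imwrite("pics/w1.png",im[:,:,::-1])
print(telemetry.current_t(),telemetry.current_ee_pos(),telemetry.current_wrist_force())
```

```text
{'fx': 306.0355306682086, 'fy': 306.0355306682086, 'cx': 277.3261585824693, 'cy': 213.26408138942747, 'position': array([ 0.47582909, -0.20575694,  0.55313743]), 'orientation': array([ 0.12841353,  0.99078602, -0.04272156, -0.00528073])}
pail_grip [(0.84, array([ 0.4685, -0.3195,  0.1798])), (0.39, array([ 0.4713, -0.3164,  0.0912]))]
pail_eye [(0.77, array([ 0.4721, -0.3125,  0.1234]))]
pail_centre [(0.92, array([ 0.4718, -0.3173,  0.0942]))]
pail [(0.64, array([ 0.4684, -0.3176, -0.0027])), (0.28, array([ 0.475 , -0.3131,  0.0984]))]
80 [[282.3, 191.6], [278.8, 228.8], [281.1, 225.6]]
85 [[280.6, 191.6], [280.4, 228.8], [281.1, 225.6]]
90 [[278.9, 191.6], [282.1, 228.8], [281.1, 225.6]]
6.5833 [ 0.47002245 -0.27995904  0.40000067] [-0.06499892 -0.49902841  0.13454126]
```

View pics/w1.png

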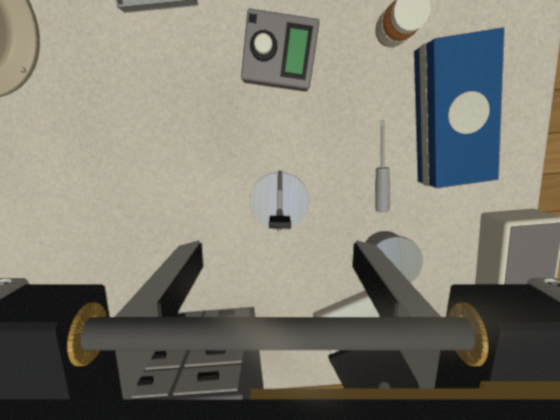

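Run:
```python
import cv2
a=cv2.imread('pics/w1.png')[165:240,240:320]
cv2.imwrite('pics/w1z.png',cv2.resize(a,(640,600),interpolation=2))
```

```text
(no output)
```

View pics/w1z.png

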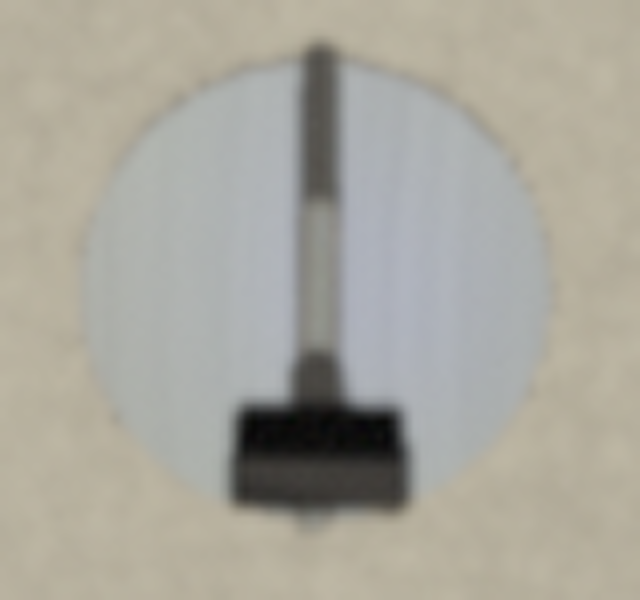

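Run:
```python
from h import *
r.move_to([0.5,0.05,0.45],q(0)); r.hold(0.2)
c=vision.get_calibration("wrist"); im=vision.snapshot("wrist")
for t in ["hook_seat","hook_tip","scale","key_top","indicator"]:
    print(t,[(d['score'].__round__(2),np.round(d['at'],4)) for d in models.mark_of(t,"wrist")[:2]])
for k in range(3):
  for cam in ("scene","side"):
    vision.snapshot(cam)
    print(cam,[np.round(models.mark_of(t,cam)[0]['at'],4).tolist() for t in ("hook_seat","hook_tip","key_top","scale")])
P=[[.5125,.145,.245],[.5095,.1145,.269],[.467,-.082,.065]]
print(proj(c,P).round(1).tolist(), c['position'],c['orientation'])
np.savez('wc.npz',**c)
cv2.imwrite("pics/w2.png",im[:,:,::-1]); print(telemetry.current_t())
```

```text
hook_seat [(0.89, array([0.5085, 0.1423, 0.2465])), (0.55, array([ 0.7939,  0.0417, -0.0026]))]
hook_tip [(0.85, array([0.508 , 0.1112, 0.2644]))]
scale [(0.73, array([ 0.5141,  0.2883, -0.0032]))]
key_top [(0.68, array([ 0.4669, -0.0778,  0.0592]))]
indicator [(0.63, array([ 0.4903, -0.0783, -0.0011]))]
scene [[0.5118, 0.1453, 0.246], [0.5069, 0.1132, 0.2671], [0.4671, -0.0799, 0.0619], [0.5146, 0.2847, -0.0034]]
side [[0.5125, 0.1428, 0.2466], [0.5122, 0.1147, 0.2644], [0.4638, -0.0772, 0.0638], [0.5149, 0.2817, -0.0005]]Traceback (most recent call last):
  File "<stdin>", line 9, in <module>
IndexError: list index out of range
```

Run:
```python
from h import *
c=vision.get_calibration("wrist"); im=vision.snapshot("wrist")
P=[[.5115,.1445,.245],[.5095,.1145,.269],[.467,-.080,.063]]
print(proj(c,P).round(1).tolist())
np.savez('wc.npz',**c)
cv2.imwrite("pics/w2.png",im[:,:,::-1]); print(telemetry.current_t())
```

```text
[[288.2, 113.7], [286.8, 141.9], [260.0, 245.1]]
9.05
```

View pics/w2.png

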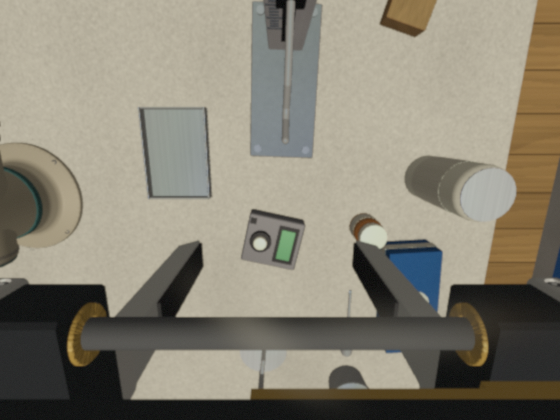

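```bash
python3 - <<'E'
from h import *
Y=q(np.radians(85))
r.move_to([0.470,-0.315,0.30],Y)
gripper_to(0.05)
r.move_l([0.470,-0.315,0.187],vel=0.12)
r.hold(0.2); f0=telemetry.current_wrist_force()
for n in ("scene","side"): cv2.imwrite(f"pics/g_{n}.png",vision.snapshot(n)[:,:,::-1])
gripper_to(0.0,40); r.hold(0.2)
print(telemetry.current_opening(),f0,telemetry.current_wrist_force(),telemetry.current_t(),telemetry.current_ee_pos())
E
python3 -c "
import cv2
a=cv2.imread('pics/g_scene.png')[190:310,90:230];b=cv2.imread('pics/g_side.png')[240:360,240:380]
cv2.imwrite('pics/g.png',cv2.hconcat([cv2.resize(a,(400,343)),cv2.resize(b,(400,343))]))"
```

```text
0.00948604481775952 [-0.31723737 -0.41317892 -0.14785979] [-0.45189132  0.34605949 -0.59927291] 14.0333 [ 0.47002769 -0.31503488  0.18695277]
```

View pics/g.png

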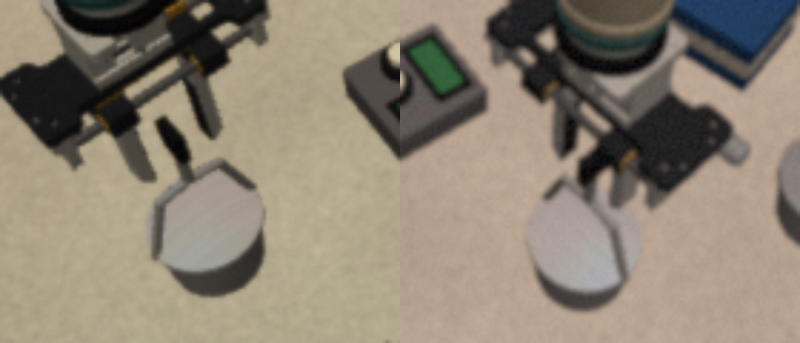

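```bash
python3 - <<'E'
from h import *
def wf(n=15):
    a=[]
    for _ in range(n): r.hold(0.02); a.append(telemetry.current_wrist_force())
    a=np.array(a); return a.mean(0).round(2),a.std(0).round(2)
print(wf(8))
r.move_l([0.470,-0.315,0.36],vel=0.1); r.hold(0.2); print(wf(8),telemetry.current_opening())
r.move_to([0.508,0.02,0.36],q(np.radians(-2))); r.hold(0.4); print(wf(), telemetry.current_ee_pos(),telemetry.current_t())
for n in ("scene","side"):
    im=vision.snapshot(n); cv2.imwrite(f"pics/t_{n}.png",im[:,:,::-1])
    print([[np.round(d['at'],4).tolist() for d in models.mark_of(t,n)[:1]] for t in ("pail_eye","pail_grip","pail","hook_tip","hook_seat")])
E
python3 -c "
import cv2
a=cv2.imread('pics/t_scene.png')[40:260,180:380];b=cv2.imread('pics/t_side.png')[100:320,120:320]
cv2.imwrite('pics/t.png',cv2.hconcat([cv2.resize(a,(400,440)),cv2.resize(b,(400,440))]))"
```

```text
(array([ 0.06,  0.13, -1.07]), array([0.55, 0.48, 0.42]))
(array([ 0.08, -0.11, -2.  ]), array([0.58, 0.53, 0.5 ])) 0.009623247025391631
(array([ 0.13, -0.05, -2.32]), array([0.36, 0.49, 0.52])) [0.50801485 0.01998751 0.3600037 ] 18.8833
[[[0.5098, 0.0215, 0.3005]], [[0.5095, 0.0222, 0.3563]], [[0.5055, 0.0194, 0.1745]], [], [[0.5127, 0.1438, 0.2469]]]
[[[0.5094, 0.0268, 0.3037]], [], [[0.5088, 0.0238, 0.1718]], [[0.5081, 0.1129, 0.2656]], [[0.5099, 0.1435, 0.2446]]]
```

View pics/t.png

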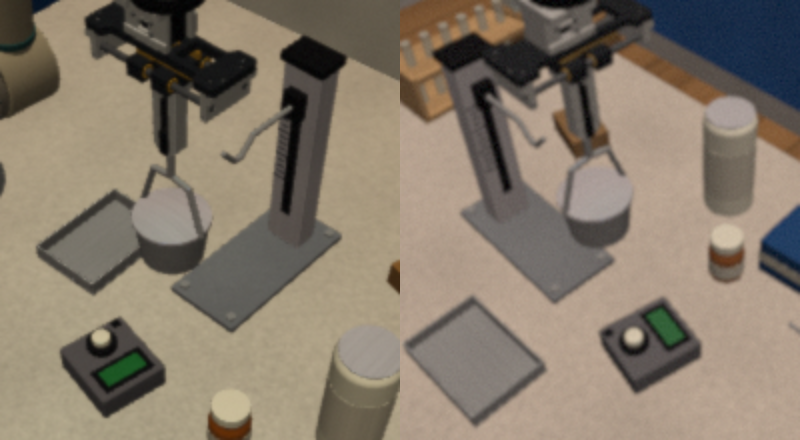

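```bash
python3 - <<'E'
from h import *
r.move_l([0.507,0.03,0.345],vel=0.1)
print(r.move_l([0.5095,0.143,0.345],vel=0.07,guard=3.5))
r.hold(0.2)
a=[]
for _ in range(25): r.hold(0.02); a.append(telemetry.current_wrist_force()[2])
print(np.mean(a),np.std(a)/5, telemetry.current_ee_pos(),telemetry.current_t())
for n in ("scene","side"):
    im=vision.snapshot(n); cv2.imwrite(f"pics/u_{n}.png",im[:,:,::-1])
    print([[np.round(d['at'],4).tolist() for d in models.mark_of(t,n)[:1]] for t in ("pail_eye","pail","hook_tip","hook_seat")])
E
python3 -c "
import cv2
a=cv2.imread('pics/u_scene.png')[40:220,230:370];b=cv2.imread('pics/u_side.png')[80:260,120:260]
cv2.imwrite('pics/u.png',cv2.hconcat([cv2.resize(a,(400,514),interpolation=2),cv2.resize(b,(400,514),interpolation=2)]))"
```

```text
False
-2.0990737401997523 0.08193123278929718 [0.50947914 0.14300862 0.34500775] 22.2
[[[0.5107, 0.1441, 0.2802]], [[0.5126, 0.1424, 0.1556]], [[0.5096, 0.114, 0.2671]], [[0.5128, 0.1476, 0.249]]]
[[[0.5105, 0.1484, 0.289]], [[0.5116, 0.148, 0.1564]], [[0.5077, 0.1136, 0.2682]], [[0.51, 0.1459, 0.2473]]]
```

View pics/u.png

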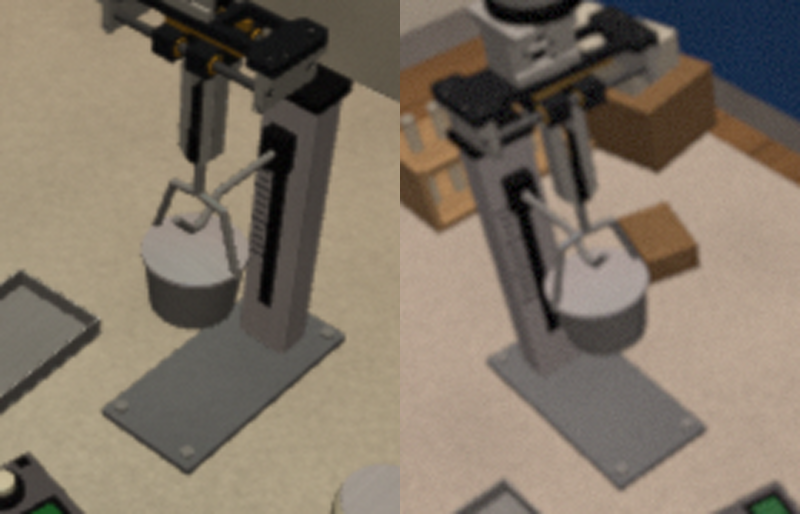

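```bash
python3 - <<'E'
from h import *
def wf(n):
    a=[]
    for _ in range(n): r.hold(0.02); a.append(telemetry.current_wrist_force())
    a=np.array(a); return a.mean(0),a.std(0)/n**.5
x,y=.5095,.143
for z in (.318,.305,.296):
    r.move_l([x,y,z],vel=0.04); r.hold(0.25); f,s=wf(20); print(z,f.round(2),s.round(2))
print(telemetry.current_t())
for n in ("scene","side"):
    im=vision.snapshot(n); cv2.imwrite(f"pics/v_{n}.png",im[:,:,::-1])
    print([[np.round(d['at'],4).tolist() for d in models.mark_of(t,n)[:1]] for t in ("pail_eye","pail","hook_tip","hook_seat")])
E
python3 -c "
import cv2
a=cv2.imread('pics/v_scene.png')[40:220,230:370];b=cv2.imread('pics/v_side.png')[80:260,120:260]
cv2.imwrite('pics/v.png',cv2.hconcat([cv2.resize(a,(400,514),interpolation=2),cv2.resize(b,(400,514),interpolation=2)]))"
```

```text
0.318 [ 0.11 -0.09 -2.28] [0.09 0.1  0.1 ]
0.305 [-0.69  0.16 -1.4 ] [0.08 0.14 0.09]
0.296 [ 0.42  0.2  -0.57] [0.11 0.08 0.12]
26.125
[[[0.5112, 0.1466, 0.2329]], [[0.5088, 0.1438, 0.1077]], [[0.5089, 0.1126, 0.2465]], [[0.5143, 0.1462, 0.2262]]]
[[[0.512, 0.1502, 0.2396]], [[0.5089, 0.1468, 0.1095]], [[0.5084, 0.1122, 0.2478]], [[0.5131, 0.1434, 0.2263]]]
```

View pics/v.png

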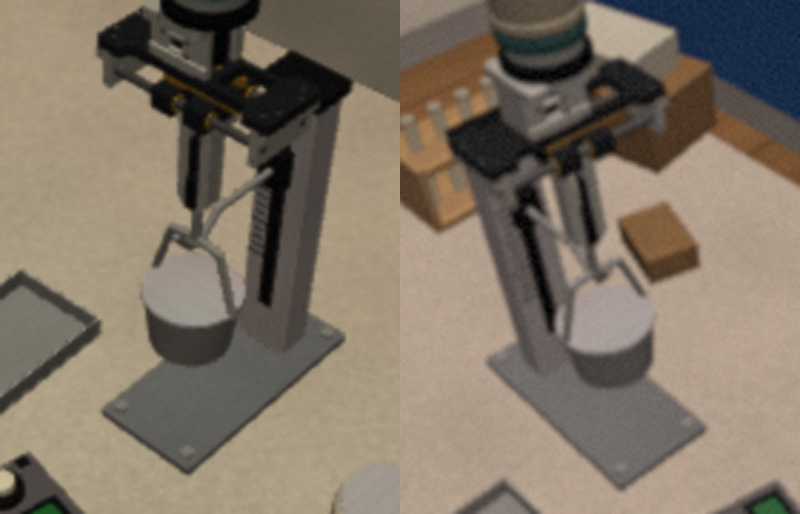

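Run:
```python
from h import *
def wf(n):
    a=[]
    for _ in range(n): r.hold(0.02); a.append(telemetry.current_wrist_force())
    a=np.array(a); return a.mean(0),a.std(0)/n**.5
x,y=.5095,.143; z=.290
r.move_l([x,y,z],vel=0.04); r.hold(0.25); f,s=wf(60); print(z,f.round(2),s.round(2))
z2=z+f[2]/90; print(z2)
if abs(z2-z)>.0006:
    r.move_l([x,y,z2],vel=0.03); r.hold(0.25); f,s=wf(50); print(z2,f.round(2),s.round(2))
print(telemetry.current_t(),telemetry.current_ee_pos())
```

```text
0.29 [-0.69  0.34  0.09] [0.07 0.06 0.06]
0.29102367040712485
0.29102367040712485 [-1.33  0.36  0.1 ] [0.07 0.06 0.07]
29.5083 [0.50945129 0.14298278 0.29101784]
```

```bash
python3 - <<'E'
from h import *
def wf(n):
    a=[]
    for _ in range(n): r.hold(0.02); a.append(telemetry.current_wrist_force())
    a=np.array(a); return a.mean(0).round(2)
r.move_l([.5086,.143,.2912],vel=0.02); r.hold(0.2); print(wf(25))
gripper_to(0.0,3); r.hold(0.2); print(wf(25),telemetry.current_opening())
gripper_to(0.016); print(telemetry.current_opening(),wf(10))
gripper_to(0.045); r.hold(.5)
print(wf(20),telemetry.current_t())
for n in ("scene","side"):
    im=vision.snapshot(n); cv2.imwrite(f"pics/x_{n}.png",im[:,:,::-1])
    print([[np.round(d['at'],4).tolist() for d in models.mark_of(t,n)[:1]] for t in ("pail_eye","pail","pail_grip","hook_tip","hook_seat")])
E
python3 -c "
import cv2
a=cv2.imread('pics/x_scene.png')[40:220,230:370];b=cv2.imread('pics/x_side.png')[80:260,120:260]
cv2.imwrite('pics/x.png',cv2.hconcat([cv2.resize(a,(400,514),interpolation=2),cv2.resize(b,(400,514),interpolation=2)]))"
```

```text
[1.3  0.11 0.25]
[0.48 0.52 0.05] 0.00978073573490079
0.01641949130547821 [-0.03 -0.12  0.15]
[-0.    0.13 -0.21] 33.1917
[[[0.5098, 0.1433, 0.2289]], [[0.5097, 0.1438, 0.1075]], [[0.507, 0.144, 0.2832]], [[0.5076, 0.1125, 0.2432]], [[0.5116, 0.1469, 0.2252]]]
[[[0.5115, 0.1504, 0.2337]], [[0.5087, 0.148, 0.1061]], [[0.5084, 0.1408, 0.2841]], [[0.5111, 0.1147, 0.2441]], [[0.5085, 0.1435, 0.2247]]]
```

View pics/x.png

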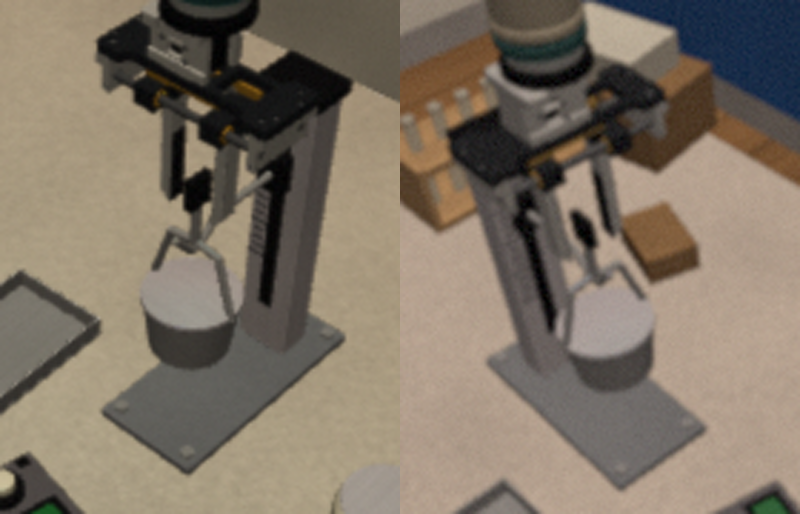

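```bash
python3 - <<'E'
from h import *
x,y,_=telemetry.current_ee_pos()
r.move_l([x,y,.40],vel=0.1)
r.move_l([.4665,-.0795,.25],vel=0.2)
gripper_to(0.0,10)
r.move_l([.4665,-.0795,.105],vel=0.12); r.hold(.3)
print(telemetry.current_opening(),telemetry.current_t(),telemetry.current_wrist_force())
for n in ("scene","side"):
    im=vision.snapshot(n); cv2.imwrite(f"pics/k_{n}.png",im[:,:,::-1])
    print([[np.round(d['at'],4).tolist() for d in models.mark_of(t,n)[:1]] for t in ("pail_eye","hook_tip","hook_seat","key_top")])
E
python3 -c "
import cv2
a=cv2.imread('pics/k_scene.png')[60:260,190:370];b=cv2.imread('pics/k_side.png')[100:300,130:310]
cv2.imwrite('pics/k.png',cv2.hconcat([cv2.resize(a,(400,444),interpolation=2),cv2.resize(b,(400,444),interpolation=2)]))"
```

```text
0.0007547236048234342 39.0083 [-0.6651918   0.05744683  0.33344165]
[[[0.5101, 0.1437, 0.2289]], [[0.5068, 0.1146, 0.2465]], [], [[0.4668, -0.0792, 0.0625]]]
[[[0.5094, 0.1502, 0.2336]], [[0.5084, 0.1151, 0.2456]], [[0.5109, 0.143, 0.2254]], [[0.4662, -0.0803, 0.065]]]
```

View pics/k.png

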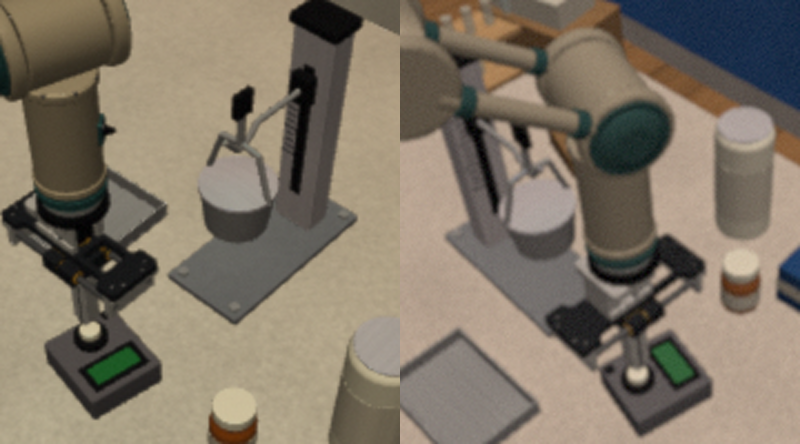

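Run:
```python
from h import *
out=[]
for n,(r0,c0) in dict(scene=(190,200),side=(230,210)).items():
    im=cv2.imread(f"pics/k_{n}.png"); c=vision.get_calibration(n)
    p=proj(c,[[.4665,-.0795,.080],[.4665,-.0795,.063]]); print(n,p.round(1).tolist())
    z=cv2.resize(im[r0:r0+60,c0:c0+60],(400,400),interpolation=2)
    for k,u in enumerate(p): cv2.circle(z,tuple(int(v) for v in ((u-[c0,r0]+.5)*400/60)),3,((0,0,255),(255,0,0))[k],-1)
    out.append(z)
cv2.imwrite("pics/kz.png",cv2.hconcat(out))
```

```text
scene [[228.9, 203.6], [229.4, 207.6]]
side [[236.2, 263.0], [236.7, 266.6]]
```

View pics/kz.png

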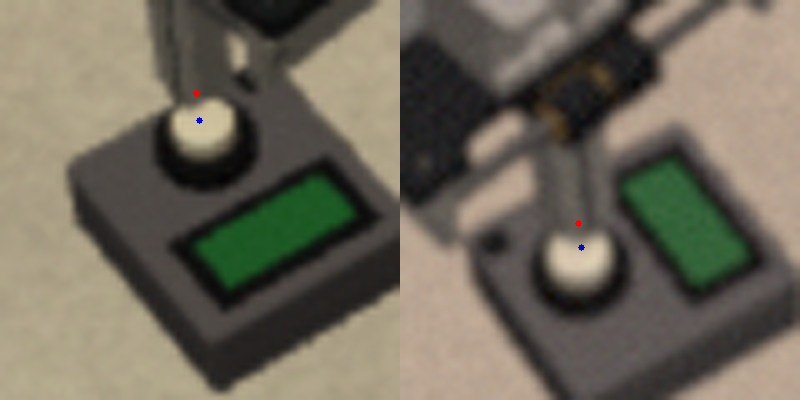

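Run:
```python
from h import *
r.move_l([.4665,-.081,.095],vel=0.05); r.hold(.2)
b=np.mean([ (r.hold(.02),telemetry.current_wrist_force()[2])[1] for _ in range(10)])
g=r.move_l([.4665,-.081,.072],vel=0.015,guard=9)
p=telemetry.current_ee_pos(); r.hold(.25); f=[telemetry.current_wrist_force()[2] for _ in range(1)]
im=vision.snapshot("scene")
print(g,p,b,f,telemetry.current_ee_pos())
r.move_l([.4665,-.081,.15],vel=0.06)
r.hold(.2); print(telemetry.current_wrist_force(),telemetry.current_t())
cv2.imwrite("pics/p.png",im[:,:,::-1])
```

```text
True [ 0.46655424 -0.08104542  0.08125173] -0.17772094571187344 [np.float64(5.316235923941138)] [ 0.46655746 -0.08100427  0.08122274]
[0.00058731 0.34915528 0.03508496] 43.0
```

```bash
python3 - <<'E'
from h import *
r.move_l([.42,-.15,.28],vel=0.2); r.hold(.5)
for n in ("scene","side"):
    im=vision.snapshot(n); cv2.imwrite(f"pics/f_{n}.png",im[:,:,::-1])
    print([[np.round(d['at'],4).tolist() for d in models.mark_of(t,n)[:1]] for t in ("pail_eye","pail","hook_tip","hook_seat","key_top","glove_box","canister","jar","tub","probe","slide_box")])
print(telemetry.current_t())
E
python3 -c "
import cv2
cv2.imwrite('pics/f.png',cv2.hconcat([cv2.resize(cv2.imread('pics/f_scene.png'),(400,300)),cv2.resize(cv2.imread('pics/f_side.png'),(400,300))]))"
```

```text
[[[0.5094, 0.1446, 0.2313]], [[0.5121, 0.1445, 0.1057]], [[0.5123, 0.1183, 0.242]], [[0.5127, 0.1482, 0.2254]], [[0.4658, -0.0766, 0.0622]], [], [[0.7904, 0.0418, -0.0038]], [[0.6781, -0.0631, 0.0013]], [[0.6629, -0.4415, 0.0021]], [[0.6555, -0.2813, -0.0084]], [[0.7235, 0.3453, -0.0002]]]
[[[0.5101, 0.1497, 0.2329]], [[0.5072, 0.1459, 0.1051]], [[0.5098, 0.1162, 0.2439]], [[0.5126, 0.1442, 0.225]], [[0.4669, -0.0768, 0.0668]], [[0.7666, -0.2037, -0.006]], [[0.5163, 0.2816, -0.0001]], [[0.6767, -0.0596, -0.0018]], [[0.6599, -0.4412, -0.0003]], [[0.6521, -0.2815, -0.0006]], [[0.7235, 0.344, 0.001]]]
45.625
```

View pics/f.png

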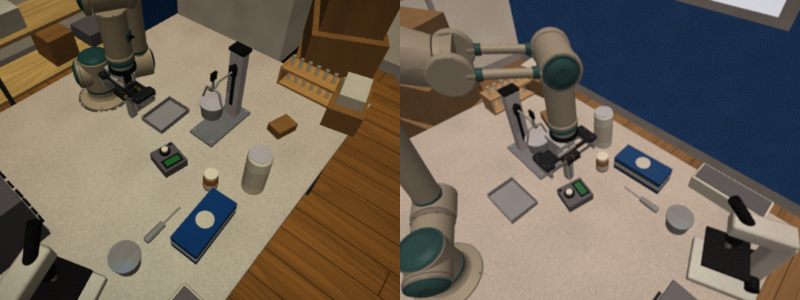

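View pics/p.png

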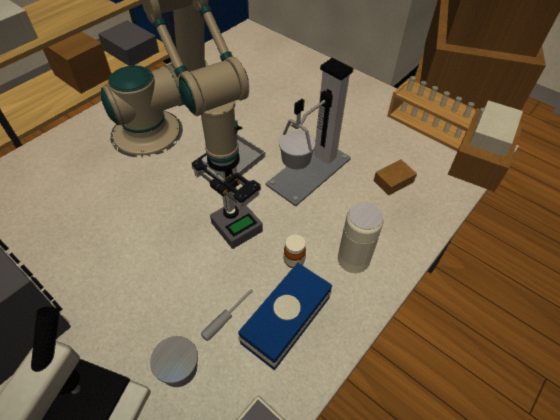

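Run:
```python
from h import *
r.sign_off(); print(telemetry.current_t())
```

```text
the job is handed in; nothing more can be done
the job is handed in; nothing more can be done
```

The pail hangs upright and free on the scale hook. I pressed the key once, released it, and handed the job in at about 46 s of the 72 s allowed. No verdict is reported.

- **Hanging:** I gripped the pail by its black block and turned it about 87°. I then brought the cross-bar in over the hook tip and lowered it until the wrist force read about 0 (between +0.05 and +0.25 N on the last readings). The pail weighs about 2.2 N. I eased the grip to 3 N before opening.
- **Hook:** The last pictures put pail_eye about 6–8 mm above hook_seat. The hook had dipped about 20–24 mm, which matches the weight.
- **Key:** The press stopped on the 9 N guard and held at about 5.3 N, with the fingertip about 6 mm below the key's rest height. The hold force is a single reading with about 0.5 N of noise, but both it and the travel fit a full press. The key's mark was back at its starting height within the network's error.
- **Other things on the table:** All six were within a few millimetres of where they started. The scene camera missed the glove box in the last picture, but the side camera found it in place. The side camera's last canister report, 0.516, 0.282, lies on the scale column, so I took it as false. The scene camera shows the canister in place.
- **Not measured:** Hook and pail speeds could not be read directly. In the pictures the pail looked still, and its position held between them. Sideways force while seated swung between −1.3 and +1.3 N and vanished when the fingers opened.

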